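# Ratchet the bayonet ring home

### The arm

A 7-joint arm with a two-finger parallel gripper is mounted at the origin on the work surface. World frame = base frame: x ahead of the robot, y to its left, z up, the work surface at z = 0. Lengths are in m, angles in rad, forces in N, time in s.
With the tool pointing down it reaches from about 0.4 to 0.875 m from the base axis. Payload 19.3 kg.
Tool frame: the origin (TCP) lies where the fingers leave the gripper's body, on its centre line; the fingertips stand bot.tip_reach ahead of it and the grasp point (between the pads) lies 54 mm ahead of it (bot.tip_reach is the distance from the TCP to the fingertips, in m); z points along the fingers, y is the line along which they close (so a half turn about z gives the same grasp; the last joint's range is limited). The gripper opens to 85 mm and grips with 20 to 120 N. Pads are 22 mm wide; open, the fingers measure 114 mm over their backs; the gripper's body (76 mm by 85 mm) begins 54 mm behind the grasp point. The pads swing forward as they close: fully open they stand 13 mm farther back than shut.
Start: joints at [1.218, 0.521, -0.036, 1.599, 0.021, 1.021, -0.113], TCP at [0.174, -0.6, 0.304] pointing down, gripper open.
Joint ranges: [-2.91, 2.91], [-0.3, 2.13], [-1.5, 1.42], [0.17, 2.43], [-1.26, 4.41], [0.16, 1.93], [-2.52, 2.52]. Speed limits (rad/s): [1.89, 1.89, 2.39, 2.39, 3.01, 3.01, 3.01].

### API

Orientations are given as [roll, pitch, yaw] about the fixed x, y, z axes, in that order (R = Rz(yaw) Ry(pitch) Rx(roll)).
In Python, from workcell import bot gives the robot as it stands. The module is installed in compiled form; this text tells all that it offers.
- The arm moves only by the shell command python3 -m jog 'ROWS' [FORCE]. ROWS is JSON, a list that holds one entry, the list of rows, each a list of 7 numbers: the shift along the tool's x, y, z in mm, then the turn, a rotation vector about the tool's x, y, z in rad, then the opening, from 0 (shut) to 1 (fully open). In form: [[[tx, ty, tz, wx, wy, wz, fingers], ...]]. A call has 1 to 5 rows; each row shifts and turns the commanded pose from where the row before left it, along the tool's axes as they then stand; what a row does not reach is not made up. A row lasts 1/10 s, in which the tool goes at most 50 mm and 8.59 degrees, less where a joint would pass 70% of its speed; a pose out of reach is approached as far as the arm can. A call is refused whole if a number of a shift passes 50 or a number of a turn 0.15, either way. A call with a gripper value outside its range is refused whole. The fingers move at their own pace and stop on an object; FORCE is the grip in N (left out, the last holds). Time passes only in rows, so rows that do not move let the fingers close. It gives the time, the measured TCP pose, the force, the opening and the grip force at its end, in the units of the state.
- bot.observe(): the state, without advancing time (a new reading comes with each control period).
- bot.grab_frame(name): name is "scene" or "top" or "wrist"; returns a dict with "img" (400x640x3 uint8, red, green, blue), "intrinsics" (3x3 intrinsics, pixels), "R" (3x3) and "t" (3): a world point X has camera coordinates R X + t; the wrist camera has in their place "tool_from_camera" (4x4, takes a point from camera to tool coordinates, whose origin is the TCP and whose axes are the flange's). Camera axes: x right, y down, z forward; pixel columns grow to the right and rows downward; lengths in m; the calibration is good to about 2 mm. A picture is of the moment at which its call begins: read the wrist's pose just before it. There is no depth.
- bot.job_done(): hands the job in; it is judged then, once.
Trained networks look in a picture, given as the dict that the camera call returned (one of the last four; its "shot" number tells which), for a name from the list of things; names that differ only in an ending like _2 or _b are one class to them, and where a whole thing is asked for, a point or a joint stands for the part that bears it (a point fixed in the world has none). Each returns a list of dicts, best first, with "conf" (0 to 1); they miss things now and then, are a little off and sometimes report something else, mostly with a low value. They report only what shows in the picture. A call takes as long as a camera call. They do not tell look-alikes from the thing itself.
- bot.trace(query, picture): "region" (400x640 bool, what is visible of it).
- bot.spot_point(query, picture): "xyz" ([x, y, z] in m, in world coordinates, good to about 4 mm: a listed point, or the origin of a listed thing).
The state is a dict: "clock": time; "qpos": joint angles; "qd": joint speeds; "joint_efforts": joint torques, N m; "position": TCP position; "tool_rot": TCP orientation; "force": force on the tool from outside, world axes, zero at the start; "moment": the same for the moment, N m; "grip_width": finger opening in m; "finger_force": force on a finger pad.
Only numpy, scipy, OpenCV 4.12 (cv2) and the standard library are available. Lean on these libraries where they do the work, as an engineer would, in place of code of your own. Each camera call takes 0.05 s, during which the arm holds its last target. There are 200 camera calls.

### The job

Lock the soldering tip in the tip-changing jig: first flip the red ratchet lever over to the tighten side, then work the ratchet handle by its black knob, turning the brass ring clockwise (seen from above) until its red lug is snug against the yellow stop. Pull it up firmly but do not force it, turn the ring only by the handle, leave the lever on the tighten side, let go, and leave the other things on the bench where they are.

Things in the scene. Friction and masses are not known exactly. Their poses are not given: they have to be found in the camera images.
- jig: Fixed brown round tip-changing jig, 140 mm across, 40 mm high, on a dark 164 mm foot 10 mm high; a soldering iron barrel with a copper tip stands up in its centre (15 mm thick, tip top 122 mm above the bench). Origin: centre of the underside; z up. The middle of the handle's swing points to the jig's -y. Two steel pins 60 mm from the centre, 70 mm high, end that swing.
- jig_axis (a point): A point on the vertical turning axis of ring and handle, 70 mm above the bench. Its axes are those of the jig.
- ring: Brass bayonet ring on the jig, 72 mm across, 40 to 52 mm above the bench, with 18 upright steel ratchet teeth on it (tops at 57 mm) and one red lug (8 mm wide, out to 55 mm from the axis). It turns only about the jig axis and stays where it is left (drag 0.5 N m, 4 N at the knob). Clockwise from above tightens. At the start the lug stands 0.55 to 1.0 rad short of the stop.
- lug_face (a point): Middle of the red lug's leading face, 46 mm from the axis, 46 mm above the bench; it meets stop_face when the ring is home.
- stop: Yellow fixed stop block (16 by 8 mm, 40 to 56 mm above the bench) on the jig in the red lug's path. Its origin lies on the jig axis, not in the block. From first touch to overload the knob moves on only a few millimetres. A snug pull is 10 to 14 N along the swing at the knob; the jig is overloaded at about 18 N there.
- stop_face (a point): Middle of the stop block's face that the lug meets, 46 mm from the axis, 46 mm above the bench.
- handle (a joint): Swing of the steel ratchet handle, rad: 0 when it points to the jig's -y, growing clockwise from above (tightening); end stops at -0.75 and 0.75. A full stroke is usually enough. Own drag 1 N at the knob. Teeth are 0.35 rad apart: up to that much of a stroke is idle before the ring is taken along. On the return stroke the pawl clicks over the teeth (1 to 2 N more).
- knob (a point): Centre of the upright round black knob at the handle's end: 18 mm thick, 50 mm tall (72 to 122 mm above the bench), 120 mm from the jig axis. The arm below it is 16 mm wide, its top 72 mm above the bench.
- pawl (a joint): Lean of the red ratchet lever, rad. Negative (-0.08 to -0.47): loosen side, where it starts; the handle then drives the ring only anticlockwise. Positive (0.08 to 0.47): tighten side; the lever's top leans clockwise round the jig seen from above, the way the handle then drives. It snaps over the middle; a spring holds it (1 N at the tip). It may sit on a tooth top near 0.1 until the handle moves.
- lever_tip (a point): Centre of the red ball, 14 mm thick, on top of the ratchet lever (stem 5 mm thick, 10 mm wide), 40 mm above its pivot. The pivot line is level and points outward from the jig axis; the lever stands 28.5 mm from the axis, opposite the knob, its pivot 66 mm above the bench.
- cup: Bystander: loose brass tip-cleaning cup, 72 mm across, 46 mm high; origin: centre of the underside.
- dish: Bystander: loose steel dish with spare copper tips, 100 mm across, 20 mm high; origin: centre of the underside.
- parts_box: Bystander: loose smoked acrylic parts box, 130 by 90 by 35 mm; origin: centre of the underside.
- zif: Bystander: loose green zero-insertion-force socket, 32 by 78 by 12 mm with a small steel lever at one end; origin: centre of the underside.
Things that resemble listed ones, but are neither listed nor needed, are in the scene too. Leave any blue or green look-alike of the jig alone.

How it is judged:
By the outcome, as a careful person would: the job done as asked, in the order asked, and still so for the second after the job is handed in, with the robot touching nothing.
It also fails if it takes over 67 s, if anything falls off the work surface, if the arm or the gripper's body presses on something with over 40 N, if the wrist force passes 120 N, or if a joint passes its speed limit or range.

## Working session

There is one attempt and no reset: what is moved stays moved. The work goes in short steps, Python scripts to look and compute and a shell command to move; the robot and the scene stay as the last step left them, time stands still between calls to the robot, and variables do not carry over. Pictures are saved under pics/ and viewed, at most 10 in all, crops included, and the job is handed in when it is done.

```bash
mkdir -p pics; cat > h.py <<'E'
from workcell import bot
import numpy as np, cv2
def save(p,n): cv2.imwrite('pics/'+n+'.png',p['img'][:,:,::-1])
def st():
    s=bot.observe(); print({k:np.round(s[k],4).tolist() for k in ('clock','position','tool_rot','force','grip_width','qpos')}); return s
E
python3 - <<'E'
from h import *
st(); print(bot.tip_reach)
for c in ('scene','top'):
    p=bot.grab_frame(c); save(p,c+'0')
    for q in ('jig','jig_axis','knob','lever_tip','lug_face','stop_face','cup','dish','parts_box','zif'):
        print(c,q,[(np.round(d['xyz'],3).tolist(),round(d['conf'],2)) for d in bot.spot_point(q,p)][:3])
E
```

```text
{'clock': 0.0, 'position': [0.1743, -0.6, 0.3033], 'tool_rot': [-3.1405, 0.0001, 0.2828], 'force': [-0.5449, -0.6136, -0.2153], 'grip_width': 0.0854, 'qpos': [1.2178, 0.522, -0.0363, 1.6, 0.0212, 1.0211, -0.1128]}
0.0726
scene jig [([0.237, 0.342, -0.001], 0.93), ([0.574, 0.014, -0.002], 0.81), ([0.423, -0.192, 0.001], 0.57)]
scene jig_axis [([0.243, 0.344, 0.068], 0.84), ([0.421, -0.187, 0.065], 0.76), ([0.572, 0.015, 0.069], 0.6)]
scene knob [([0.602, -0.096, 0.103], 0.96), ([0.406, -0.306, 0.102], 0.81), ([0.219, 0.223, 0.107], 0.79)]
scene lever_tip [([0.56, 0.039, 0.104], 0.68), ([0.242, 0.366, 0.107], 0.57), ([0.421, -0.161, 0.105], 0.43)]
scene lug_face [([0.445, -0.15, 0.047], 0.73), ([0.607, 0.044, 0.048], 0.72)]
scene stop_face [([0.285, 0.325, 0.05], 0.62), ([0.618, 0.013, 0.044], 0.47), ([0.466, -0.2, 0.051], 0.43)]
scene cup [([0.713, 0.163, 0.002], 0.96)]
scene dish [([0.714, -0.2, -0.0], 0.69)]
scene parts_box [([0.538, 0.328, -0.001], 0.65)]
scene zif [([0.376, 0.187, 0.001], 0.57)]
top jig [([0.236, 0.343, -0.003], 0.98), ([0.574, 0.018, 0.0], 0.96), ([0.417, -0.193, -0.002], 0.58)]
top jig_axis [([0.239, 0.342, 0.071], 0.88), ([0.418, -0.19, 0.068], 0.77), ([0.574, 0.016, 0.072], 0.58)]
top knob [([0.598, -0.101, 0.101], 0.96), ([0.219, 0.22, 0.104], 0.92), ([0.403, -0.31, 0.099], 0.66)]
top lever_tip [([0.245, 0.372, 0.107], 0.62), ([0.42, -0.164, 0.108], 0.6), ([0.556, 0.044, 0.101], 0.41)]
top lug_face [([0.27, 0.38, 0.048], 0.83), ([0.603, 0.047, 0.047], 0.76), ([0.446, -0.144, 0.042], 0.75)]
top stop_face [([0.604, 0.046, 0.045], 0.63), ([0.284, 0.326, 0.042], 0.46), ([0.461, -0.199, 0.046], 0.39)]
top cup [([0.712, 0.159, -0.0], 0.69)]
top dish [([0.717, -0.205, -0.003], 0.77)]
top parts_box [([0.544, 0.328, 0.003], 0.71), ([0.623, 0.014, 0.046], 0.48), ([0.713, 0.16, 0.002], 0.39)]
top zif [([0.372, 0.185, 0.001], 0.75), ([0.6, -0.104, 0.106], 0.52)]
```

View pics/scene0.png

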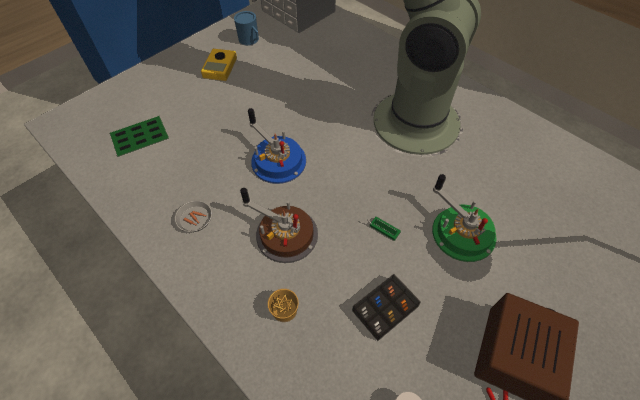

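View pics/top0.png

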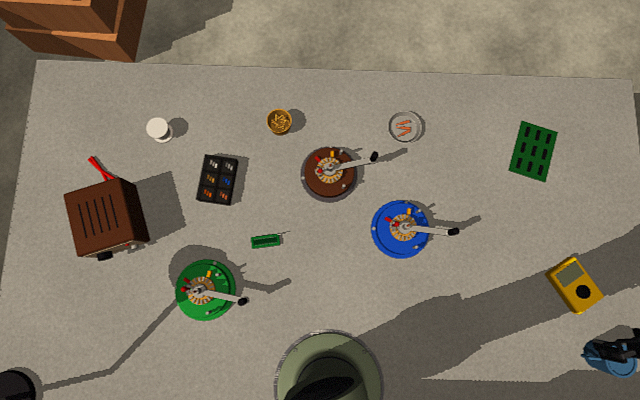

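The brown jig is at about (329,170) in the top view. Its knob is at (374,156), the yellow stop at (332,153) and the red lug to its left. Blue and green jigs are the look-alikes. I'll move above the brown jig and look from close by.

```bash

python3 -m jog '[[[33,-32,0,0,0,0,1],[33,-32,0,0,0,0,1],[33,-32,0,0,0,0,1],[33,-32,0,0,0,0,1],[33,-32,0,0,0,0,1]]]' >/dev/null
python3 -m jog '[[[33,-32,0,0,0,0,1],[33,-32,0,0,0,0,1],[33,-32,0,0,0,0,1],[33,-32,0,0,0,0,1],[33,-32,0,0,0,0,1]]]' >/dev/null
python3 -m jog '[[[33,-32,0,0,0,0,0],[33,-32,0,0,0,0,0],[33,-32,0,0,0,0,0],[33,-32,0,0,0,0,0],[33,-32,0,0,0,0,0]]]'
python3 -m jog '[[[0,0,0,0,0,-0.15,0],[0,0,0,0,0,-0.15,0],[0,0,0,0,0,-0.15,0],[0,0,0,0,0,-0.15,0],[0,0,0,0,0,-0.15,0]]]' >/dev/null
python3 -m jog '[[[0,0,0,0,0,-0.15,0],[0,0,0,0,0,-0.15,0],[0,0,0,0,0,-0.15,0],[0,0,0,0,0,-0.15,0],[0,0,0,0,0,-0.15,0]]]'
python3 - <<'E'
from h import *
st(); p=bot.grab_frame('wrist'); save(p,'w0'); print(np.round(p['tool_from_camera'],3))
for q in ('jig_axis','knob','lever_tip','lug_face','stop_face'):
    print(q,[(np.round(d['xyz'],4).tolist(),round(d['conf'],2)) for d in bot.spot_point(q,p)][:3])
E
```

```text
clock: 2.6
position: [0.5165, 0.0006, 0.3041]
tool_rot: [3.141, -0.0, 0.283]
force: [1.2, -1.1, 0.6]
grip_width: 0.0122
finger_force: 0.0
clock: 3.6
position: [0.5158, -0.0012, 0.304]
tool_rot: [3.141, 0.0, 1.789]
force: [0.1, -0.5, -0.0]
grip_width: 0.0003
finger_force: 0.0
{'clock': 3.6, 'position': [0.5158, -0.0012, 0.304], 'tool_rot': [3.1414, 0.0001, 1.7888], 'force': [0.1331, -0.4911, -0.0446], 'grip_width': 0.0003, 'qpos': [0.3821, 0.4084, -0.646, 1.8607, 0.2945, 0.9687, -0.1753]}
[[-0.001 -0.962 -0.274  0.069]
 [ 1.    -0.001 -0.001 -0.001]
 [ 0.001 -0.274  0.962 -0.07 ]
 [ 0.     0.     0.     1.   ]]
jig_axis [([0.5764, 0.0171, 0.0657], 0.66), ([0.4179, -0.1881, 0.0698], 0.6)]
knob []
lever_tip [([0.5576, 0.0395, 0.1028], 0.82)]
lug_face [([0.4467, -0.1498, 0.0446], 0.74), ([0.6054, 0.0448, 0.0465], 0.73)]
stop_face [([0.6177, 0.0106, 0.0406], 0.58)]
```

View pics/w0.png

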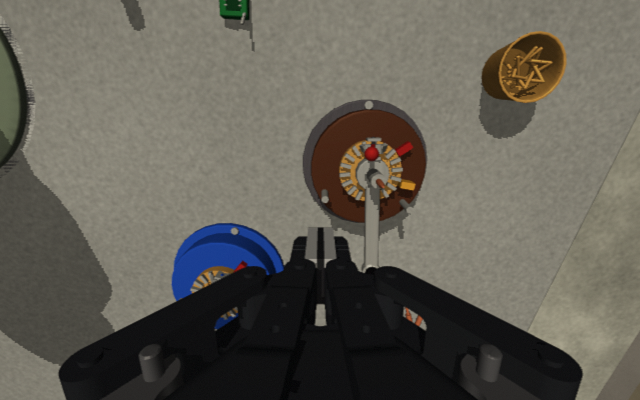

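The brown jig is centred near (368,165). The red ball is at (371,154), the lug at (403,150), the stop at (407,186) and the pins at about (324,197) and (404,205).

```bash
cat >> h.py <<'E'
from scipy.spatial.transform import Rotation as Ro
def ray(p,s,u,v,z):
    T=np.array(p['tool_from_camera']);R=Ro.from_euler('xyz',s['tool_rot']).as_matrix()
    d=np.linalg.inv(p['intrinsics'])@[u,v,1]; d=R@T[:3,:3]@d; o=np.array(s['position'])+R@T[:3,3]
    return o+d*(z-o[2])/d[2]
E
python3 - <<'E'
from h import *
s=bot.observe(); p=bot.grab_frame('wrist')
A=np.array([0.575,0.0165])
for n,u,v,z in (('pinL',324,194,.07),('pinR',402,201,.07),('screw',369,104,.01),('ball',371,154,.104),('arm',372,240,.072),('lug',403,150,.052),('stop',407,186,.056)):
    X=ray(p,s,u,v,z); d=X[:2]-A; print(n,X.round(4),'r',np.hypot(*d).round(4),'ang',np.arctan2(d[1],d[0]).round(3))
cv2.imwrite('pics/w0c.png',cv2.resize(p['img'][90:270,270:460,::-1],None,fx=3,fy=3,interpolation=cv2.INTER_CUBIC))
E
```

```text
pinL [ 0.5228 -0.0191  0.07  ] r 0.0632 ang -2.543
pinR [ 0.6108 -0.009   0.07  ] r 0.044 ang -0.619
screw [0.5573 0.0883 0.01  ] r 0.074 ang 1.813
ball [0.5561 0.0388 0.104 ] r 0.0292 ang 2.276
arm [ 0.5894 -0.0618  0.072 ] r 0.0796 ang -1.389
lug [0.6012 0.0453 0.052 ] r 0.039 ang 0.833
stop [0.6164 0.0063 0.056 ] r 0.0426 ang -0.24
```

View pics/w0c.png

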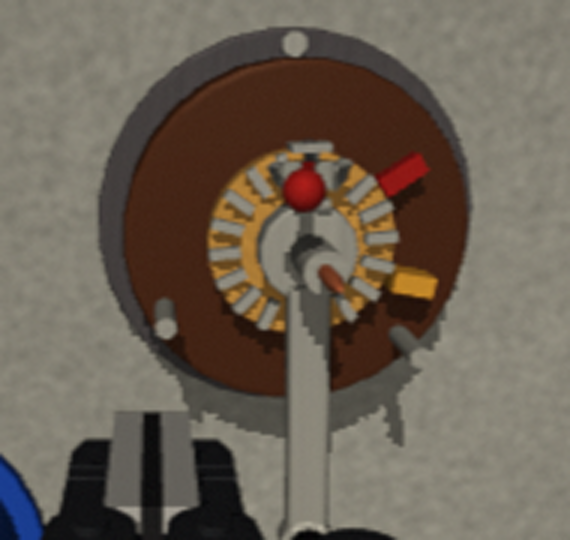

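```bash

python3 -m jog '[[[13,5,30,0,0,0,0],[13,5,35,0,0,0,0],[13,5,35,0,0,0,0],[0,0,31,0,0,0,0],[0,0,10,0,0,0,0]]]'
python3 -m jog '[[[0,5,0,0,0,0,0],[0,4,0,0,0,0,0],[0,3,0,0,0,0,0],[0,3,0,0,0,0,0],[0,3,0,0,0,0,0]]]'
python3 -m jog '[[[0,3,0,0,0,0,0],[0,3,0,0,0,0,0],[0,3,0,0,0,0,0],[0,0,0,0,0,0,0]]]'
python3 - <<'E'
from h import *
s=st(); p=bot.grab_frame('wrist'); print('lever',[(np.round(d['xyz'],4).tolist(),round(d['conf'],2)) for d in bot.spot_point('lever_tip',p)][:2])
save(p,'w1')
E
```

```text
clock: 4.45
position: [0.5212, 0.0405, 0.1605]
tool_rot: [-3.138, -0.0, 1.782]
force: [-1.1, 0.4, 0.9]
grip_width: -0.0001
finger_force: 0.0
clock: 4.95
position: [0.5404, 0.0438, 0.1636]
tool_rot: [3.141, 0.0, 1.782]
force: [-0.3, -0.5, 0.6]
grip_width: 0.0003
finger_force: 0.1
clock: 5.35
position: [0.549, 0.046, 0.1629]
tool_rot: [3.141, -0.0, 1.783]
force: [-0.5, 0.0, -0.5]
grip_width: -0.0
finger_force: 0.0
{'clock': 5.35, 'position': [0.549, 0.046, 0.1629], 'tool_rot': [3.1414, -0.0002, 1.7828], 'force': [-0.5217, 0.0218, -0.451], 'grip_width': -0.0, 'qpos': [0.1939, 0.6496, -0.5374, 1.8887, 0.4804, 0.7338, -0.4064]}
lever []
```

View pics/w1.png

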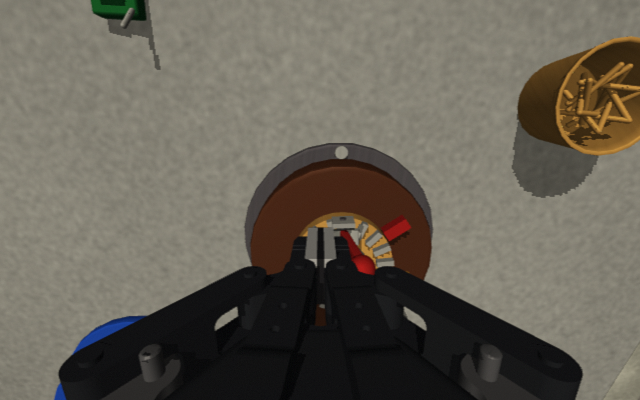

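The stem runs from (343,235) to the ball at (362,265), so the lever now seems to lean right (clockwise). I'll back off, rise and confirm.

```bash

python3 -m jog '[[[0,-8,0,0,0,0,0],[0,-5,-30,0,0,0,0],[0,0,-40,0,0,0,0],[0,0,-25,0,0,0,0.5],[0,0,0,0,0,0,0.5]]]' | head -2
python3 - <<'E'
from h import *
s=st(); p=bot.grab_frame('wrist')
for q in ('jig_axis','lever_tip','lug_face','stop_face'):
    print(q,[(np.round(d['xyz'],4).tolist(),round(d['conf'],2)) for d in bot.spot_point(q,p)][:2])
p=bot.grab_frame('top')
for q in ('knob','lever_tip'): print(q,[(np.round(d['xyz'],4).tolist(),round(d['conf'],2)) for d in bot.spot_point(q,p)][:3])
E
```

```text
clock: 5.95
position: [0.5364, 0.0432, 0.261]
{'clock': 5.95, 'position': [0.5364, 0.0432, 0.261], 'tool_rot': [3.1371, 0.0011, 1.7825], 'force': [-0.317, 0.465, -0.3961], 'grip_width': 0.0283, 'qpos': [0.2677, 0.4964, -0.6217, 1.8531, 0.3632, 0.9023, -0.3128]}
jig_axis [([0.5725, 0.014, 0.0689], 0.8)]
lever_tip [([0.5706, 0.0431, 0.1019], 0.74), ([0.3744, 0.1876, 0.0002], 0.71)]
lug_face [([0.607, 0.0463, 0.0468], 0.96), ([0.446, -0.1499, 0.0494], 0.69)]
stop_face [([0.6173, 0.0149, 0.0433], 0.73), ([0.463, -0.2017, 0.0452], 0.43)]
knob [([0.2148, 0.223, 0.1056], 0.92)]
lever_tip [([0.2439, 0.3729, 0.1071], 0.55)]
```

```bash

python3 -m jog '[[[-38,8,0,0,0,0,0.55],[-38,8,0,0,0,0,0.55],[-38,8,0,0,0,0,0.55],[-38,7,0,0,0,0,0.55],[0,0,20,0,0,0,0.55]]]' | head -2
python3 - <<'E'
from h import *
s=st(); 
for c in ('wrist','scene','top'):
  p=bot.grab_frame(c); save(p,c+'2'); print(c)
  for q in ('knob','lever_tip'): print(q,[(np.round(d['xyz'],4).tolist(),round(d['conf'],2)) for d in bot.spot_point(q,p)][:3])
E
```

```text
clock: 6.85
position: [0.6, -0.1045, 0.2385]
{'clock': 6.85, 'position': [0.6, -0.1045, 0.2385], 'tool_rot': [3.1394, 0.0027, 1.7765], 'force': [-0.0442, 0.8169, -0.4722], 'grip_width': 0.047, 'qpos': [0.4572, 0.6229, -0.5671, 1.6865, 0.3993, 0.9469, -0.0552]}
wrist
knob [([0.5969, -0.1035, 0.1041], 0.63), ([0.5751, 0.0156, 0.0668], 0.49)]
lever_tip [([0.4254, -0.1601, 0.1034], 0.8)]
scene
knob [([0.2197, 0.2221, 0.1058], 0.71), ([0.6047, -0.0971, 0.1048], 0.66), ([0.4097, -0.3085, 0.1051], 0.65)]
lever_tip [([0.426, -0.1635, 0.1042], 0.6), ([0.2452, 0.3666, 0.1067], 0.57), ([0.5745, 0.0401, 0.1033], 0.42)]
top
knob [([0.5986, -0.1022, 0.1056], 0.96), ([0.5699, 0.046, 0.1025], 0.66), ([0.2166, 0.2188, 0.1034], 0.62)]
lever_tip [([0.5672, 0.0501, 0.1031], 0.53), ([0.4228, -0.1632, 0.1065], 0.49), ([0.2477, 0.3716, 0.1068], 0.42)]
```

View pics/wrist2.png

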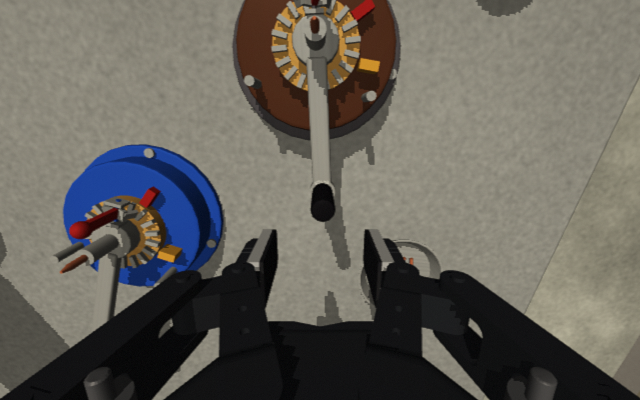

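The knob at (322,203) is centred between the open fingers, and the swing pins are at (249,80) and (371,97). I'll descend, cage the knob loosely and start the return stroke (tool +y, −wz).

```bash

python3 -m jog '[[[2,0,35,0,0,0,0.55],[0,0,35,0,0,0,0.55],[0,0,16,0,0,0,0.55],[0,0,0,0,0,0,0.27],[0,0,0,0,0,0,0.27]]]'
python3 -m jog '[[[0.4,9.6,0,0,0,-0.08,0.27],[0.4,9.6,0,0,0,-0.08,0.27],[0.4,9.6,0,0,0,-0.08,0.27],[0,0,0,0,0,0,0.27]]]'
python3 - <<'E'
from h import *
st(); p=bot.grab_frame('wrist')
for q in ('knob','lever_tip','jig_axis'): print(q,[(np.round(d['xyz'],4).tolist(),round(d['conf'],2)) for d in bot.spot_point(q,p)][:3])
save(p,'w3')
E
```

```text
clock: 7.8
position: [0.5984, -0.0968, 0.153]
tool_rot: [3.141, 0.0, 1.783]
force: [-0.1, 0.5, -0.3]
grip_width: 0.023
finger_force: 0.0
clock: 8.2
position: [0.6263, -0.0871, 0.1536]
tool_rot: [3.139, 0.001, 2.024]
force: [-0.3, -0.4, 0.2]
grip_width: 0.0229
finger_force: 0.0
{'clock': 8.2, 'position': [0.6263, -0.0871, 0.1536], 'tool_rot': [3.139, 0.0008, 2.0244], 'force': [-0.26, -0.3972, 0.1545], 'grip_width': 0.0229, 'qpos': [0.4179, 0.7743, -0.5737, 1.6708, 0.5274, 0.853, 0.074]}
knob [([0.6196, -0.0968, 0.1047], 0.64), ([0.5766, 0.0148, 0.0652], 0.43)]
lever_tip []
jig_axis [([0.5758, 0.0147, 0.0671], 0.76), ([0.6237, -0.0938, 0.102], 0.65)]
```

View pics/w3.png

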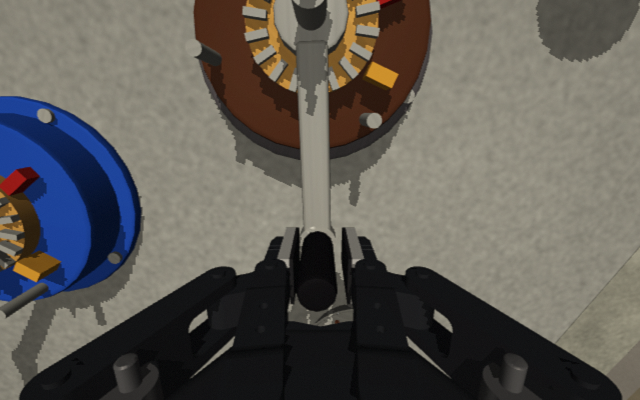

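The knob (318,270) sits inside the cage. I'll continue the return stroke.

```bash

python3 -m jog '[[[0.2,9.6,0,0,0,-0.08,0.27],[0.2,9.6,0,0,0,-0.08,0.27],[0.2,9.6,0,0,0,-0.08,0.27],[0,3,0,0,0,-0.025,0.27],[0,0,0,0,0,0,0.27]]]'
python3 -m jog '[[[0,2.4,0,0,0,-0.02,0.27],[0,2.4,0,0,0,-0.02,0.27],[0,0,0,0,0,0,0.27]]]'
python3 - <<'E'
from h import *
st(); 
for c in ('wrist','top'):
  p=bot.grab_frame(c)
  for q in ('knob','lever_tip','jig_axis','lug_face','stop_face'): print(q,[(np.round(d['xyz'],4).tolist(),round(d['conf'],2)) for d in bot.spot_point(q,p)][:3])
E
```

```text
clock: 8.9
position: [0.6517, -0.0706, 0.152]
tool_rot: [3.141, -0.0, 2.286]
force: [-0.1, 0.0, 0.3]
grip_width: 0.023
finger_force: 0.0
clock: 9.2
position: [0.6555, -0.0673, 0.152]
tool_rot: [3.141, 0.0, 2.328]
force: [-0.1, -1.2, -0.3]
grip_width: 0.0228
finger_force: 0.0
{'clock': 9.2, 'position': [0.6555, -0.0673, 0.152], 'tool_rot': [3.1413, 0.0002, 2.3283], 'force': [-0.0675, -1.184, -0.2747], 'grip_width': 0.0228, 'qpos': [0.4103, 0.8293, -0.6403, 1.5902, 0.586, 0.9215, 0.32]}
knob [([0.6517, -0.0744, 0.1046], 0.86)]
lever_tip []
jig_axis [([0.5756, 0.0142, 0.0665], 0.67), ([0.5712, 0.0159, 0.0012], 0.45)]
lug_face []
stop_face [([0.6188, 0.0119, 0.042], 0.58)]
knob [([0.6525, -0.0748, 0.1028], 0.87), ([0.2178, 0.2213, 0.1016], 0.63)]
lever_tip [([0.2463, 0.3704, 0.1095], 0.66), ([0.4228, -0.1626, 0.1073], 0.63), ([0.5562, 0.0426, 0.1038], 0.53)]
jig_axis [([0.5748, 0.0151, 0.0695], 0.98), ([0.2407, 0.3441, 0.0726], 0.9), ([0.4189, -0.1892, 0.0698], 0.82)]
lug_face [([0.4426, -0.1468, 0.0456], 0.84), ([0.2694, 0.383, 0.0478], 0.82), ([0.6011, 0.0473, 0.0486], 0.75)]
stop_face [([0.4636, -0.1963, 0.0442], 0.5), ([0.2814, 0.3262, 0.0435], 0.4), ([0.6214, 0.0136, 0.0457], 0.36)]
```

```bash

python3 -m jog '[[[0.4,-9.5,0,0,0,0.08,0.27],[0.4,-9.5,0,0,0,0.08,0.27],[0.4,-9.5,0,0,0,0.08,0.27],[0.4,-9.5,0,0,0,0.08,0.27],[0.4,-9.5,0,0,0,0.08,0.27]]]'
python3 -m jog '[[[0.4,-9.5,0,0,0,0.08,0.27],[0.4,-9.5,0,0,0,0.08,0.27],[0.4,-9.5,0,0,0,0.08,0.27],[0,0,0,0,0,0,0.27]]]'
cat > m.py <<'E'
from h import *
A=np.array([.575,.0155]); s=st()
print('tang N',(np.array(s['force'])@Ro.from_euler('xyz',s['tool_rot']).as_matrix()).round(2), 'r,phi',np.hypot(*(np.array(s['position'])[:2]-A)).round(4), np.arctan2(*(np.array(s['position'])[:2]-A)[::-1]).round(3), 'yaw-pi',s['tool_rot'][2]-np.pi)
for c in ('wrist','top','scene'):
  p=bot.grab_frame(c); save(p,'m_'+c)
  for q in ('lever_tip','lug_face','stop_face','knob'):
    for d in bot.spot_point(q,p):
      x=np.array(d['xyz']); e=x[:2]-A
      if np.hypot(*e)<.15: print(c,q,x.round(4),'r',np.hypot(*e).round(3),'ang',np.arctan2(e[1],e[0]).round(3),round(d['conf'],2))
E
python3 m.py
```

```text
clock: 10.3
position: [0.6157, -0.0926, 0.1521]
tool_rot: [3.14, 0.001, 1.924]
force: [7.0, -0.7, -4.2]
grip_width: 0.023
finger_force: 3.0
clock: 10.7
position: [0.5874, -0.0995, 0.1523]
tool_rot: [3.141, 0.001, 1.685]
force: [2.6, -1.2, -0.8]
grip_width: 0.0231
finger_force: 1.1
{'clock': 10.7, 'position': [0.5874, -0.0995, 0.1523], 'tool_rot': [3.1408, 0.0009, 1.6854], 'force': [2.6471, -1.1554, -0.7638], 'grip_width': 0.0231, 'qpos': [0.4063, 0.7128, -0.4942, 1.7754, 0.4631, 0.7701, -0.2099]}
tang N [-1.45  2.5   0.77] r,phi 0.1157 -1.464 yaw-pi -1.4561821675892372
wrist lever_tip [0.5728 0.0132 0.0023] r 0.003 ang -2.334 0.72
wrist lug_face [0.6142 0.0301 0.0455] r 0.042 ang 0.357 0.62
wrist stop_face [0.6173 0.0144 0.043 ] r 0.042 ang -0.026 0.56
wrist knob [ 0.5877 -0.1079  0.1031] r 0.124 ang -1.468 0.73
top lever_tip [0.581  0.0498 0.0979] r 0.035 ang 1.398 0.62
top lug_face [0.6134 0.0324 0.0463] r 0.042 ang 0.415 0.8
top lug_face [0.5718 0.0131 0.0687] r 0.004 ang -2.498 0.17
top stop_face [0.6224 0.0142 0.0482] r 0.047 ang -0.027 0.45
top knob [0.6123 0.0328 0.0484] r 0.041 ang 0.434 0.36
scene lever_tip [0.5886 0.042  0.0995] r 0.03 ang 1.097 0.58
scene lug_face [0.6147 0.0305 0.0483] r 0.042 ang 0.361 0.63
scene stop_face [0.6193 0.0121 0.046 ] r 0.044 ang -0.077 0.49
scene knob [ 0.5928 -0.1003  0.1061] r 0.117 ang -1.418 0.55
```

The ring is following and about 0.4 rad remains. I'll do 0.28 rad more, then go in fine steps.

```bash

python3 -m jog '[[[0.3,-8.4,0,0,0,0.07,0.27],[0.3,-8.4,0,0,0,0.07,0.27],[0.3,-8.4,0,0,0,0.07,0.27],[0.3,-8.4,0,0,0,0.07,0.27],[0,0,0,0,0,0,0.27]]]'
python3 m.py
```

```text
clock: 11.95
position: [0.5533, -0.0984, 0.152]
tool_rot: [-3.141, 0.001, 1.406]
force: [2.3, -1.2, -0.0]
grip_width: 0.0229
finger_force: 1.0
{'clock': 11.95, 'position': [0.5533, -0.0984, 0.152], 'tool_rot': [-3.1411, 0.0009, 1.4063], 'force': [2.2517, -1.1858, -0.0342], 'grip_width': 0.0229, 'qpos': [0.373, 0.6601, -0.4253, 1.8679, 0.4049, 0.7001, -0.452]}
tang N [-0.8   2.42  0.03] r,phi 0.1159 -1.759 yaw-pi -1.7352720002974618
wrist lug_face [0.6188 0.0169 0.0454] r 0.044 ang 0.032 0.59
wrist stop_face [0.6202 0.0146 0.0444] r 0.045 ang -0.02 0.73
wrist knob [ 0.5503 -0.1065  0.1029] r 0.124 ang -1.771 0.56
top lever_tip [0.5912 0.0442 0.0972] r 0.033 ang 1.057 0.58
top lug_face [0.6147 0.0164 0.0471] r 0.04 ang 0.023 0.64
top stop_face [0.624  0.0147 0.0456] r 0.049 ang -0.016 0.61
top knob [ 0.5559 -0.1043  0.1046] r 0.121 ang -1.729 0.65
scene lever_tip [0.5947 0.0369 0.1041] r 0.029 ang 0.827 0.54
scene lug_face [0.619  0.016  0.0474] r 0.044 ang 0.011 0.62
scene stop_face [0.6187 0.0122 0.0457] r 0.044 ang -0.075 0.43
scene knob [ 0.557  -0.0997  0.103 ] r 0.117 ang -1.726 0.58
```

View pics/m_wrist.png

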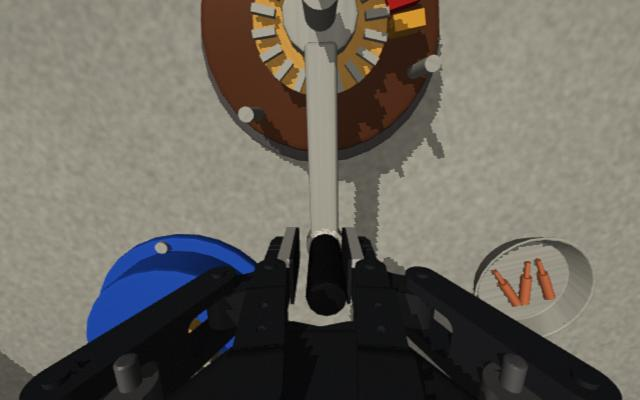

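The lug (403,3) is almost at the yellow stop (410,20), with about 0.05 rad left. I'll take 1 mm steps and watch the force.

```bash

for i in 1; do :; done
python3 -m jog '[[[0,-1.2,0,0,0,0.01,0.27],[0,-1.2,0,0,0,0.01,0.27]]]' | grep -E 'pos|force'
python3 -m jog '[[[0,-1,0,0,0,0.008,0.27]]]' | grep -E 'pos|force'
python3 -m jog '[[[0,-0.5,0,0,0,0.004,0.27]]]' | grep -E 'pos|force'
python3 -m jog '[[[0,-0.5,0,0,0,0.004,0.27]]]' | grep -E 'pos|force'
python3 -m jog '[[[0,0,0,0,0,0,0.27]]]' | grep -E 'pos|force'
```

```text
position: [0.5517, -0.0978, 0.1519]
force: [5.6, -2.2, -4.3]
finger_force: 2.7
position: [0.5507, -0.0976, 0.1519]
force: [5.6, -1.6, -5.1]
finger_force: 2.7
position: [0.5502, -0.0975, 0.1519]
force: [4.6, -1.9, -5.5]
finger_force: 2.7
position: [0.5497, -0.0974, 0.1519]
force: [5.2, -1.2, -5.2]
finger_force: 2.7
position: [0.5497, -0.0974, 0.1519]
force: [4.4, -1.8, -3.4]
finger_force: 2.3
```

```bash

python3 -m jog '[[[0,-0.5,0,0,0,0.004,0.27]]]' | grep -E 'pos|force'
python3 -m jog '[[[0,-0.5,0,0,0,0.004,0.27]]]' | grep -E 'pos|force'
python3 -m jog '[[[0,-0.5,0,0,0,0.004,0.27]]]' | grep -E 'pos|force'
python3 -m jog '[[[0,-0.5,0,0,0,0.004,0.27]]]' | grep -E 'pos|force'
```

```text
position: [0.5493, -0.0973, 0.1519]
force: [5.0, -2.0, -4.2]
finger_force: 2.7
position: [0.5488, -0.0972, 0.1519]
force: [4.4, -1.9, -4.4]
finger_force: 2.7
position: [0.5483, -0.0971, 0.1519]
force: [5.1, -1.4, -4.1]
finger_force: 2.7
position: [0.5478, -0.097, 0.1519]
force: [4.6, -2.4, -4.5]
finger_force: 2.7
```

```bash

python3 -m jog '[[[0,-0.5,0,0,0,0.004,0.27]]]' | grep -E 'pos|force'
python3 -m jog '[[[0,-0.5,0,0,0,0.004,0.27]]]' | grep -E 'pos|force'
python3 -m jog '[[[0,-0.5,0,0,0,0.004,0.27]]]' | grep -E 'pos|force'
python3 m.py | grep -E 'tang|lug|stop'
```

```text
position: [0.5473, -0.0969, 0.1519]
force: [6.1, -2.5, -3.6]
finger_force: 2.7
position: [0.5468, -0.0968, 0.1519]
force: [4.3, -2.7, -4.1]
finger_force: 2.7
position: [0.5463, -0.0967, 0.1519]
force: [5.5, -2.7, -3.8]
finger_force: 2.7
tang N [-1.4   5.94  3.82] r,phi 0.1158 -1.821 yaw-pi -1.798487715256808
wrist lug_face [0.6199 0.0147 0.0466] r 0.045 ang -0.018 0.62
wrist stop_face [0.6141 0.0149 0.0447] r 0.039 ang -0.015 0.75
top lug_face [0.617  0.0116 0.0502] r 0.042 ang -0.093 0.88
top stop_face [0.6211 0.015  0.0487] r 0.046 ang -0.011 0.44
scene lug_face [0.6192 0.0139 0.049 ] r 0.044 ang -0.036 0.55
scene stop_face [0.6205 0.0152 0.0476] r 0.046 ang -0.007 0.6
```

```bash

python3 -m jog '[[[0,-0.5,0,0,0,0.004,0.27]]]' | grep -E 'force'
python3 -m jog '[[[0,-0.5,0,0,0,0.004,0.27]]]' | grep -E 'force'
python3 -m jog '[[[0,-0.5,0,0,0,0.004,0.27]]]' | grep -E 'pos|force'
```

```text
force: [4.6, -2.5, -4.4]
finger_force: 2.7
force: [4.6, -2.6, -3.8]
finger_force: 2.7
position: [0.5449, -0.0963, 0.1519]
force: [3.8, -3.0, -3.9]
finger_force: 2.7
```

```bash

python3 -m jog '[[[0,-0.5,0,0,0,0.004,0.27]]]' | grep -E 'force'
python3 -m jog '[[[0,-0.5,0,0,0,0.004,0.27]]]' | grep -E 'force'
python3 -m jog '[[[0,-0.5,0,0,0,0.004,0.27]]]' | grep -E 'pos|force'
python3 - <<'E'
from h import *
p=bot.grab_frame('wrist'); im=p['img'][0:60,340:460,::-1]
cv2.imwrite('pics/c5.png',cv2.resize(im,None,fx=6,fy=6,interpolation=cv2.INTER_CUBIC))
E
```

```text
force: [4.0, -2.2, -3.8]
finger_force: 2.7
force: [4.8, -2.4, -4.4]
finger_force: 2.7
position: [0.5434, -0.096, 0.1519]
force: [4.7, -2.9, -3.2]
finger_force: 2.7
```

View pics/c5.png

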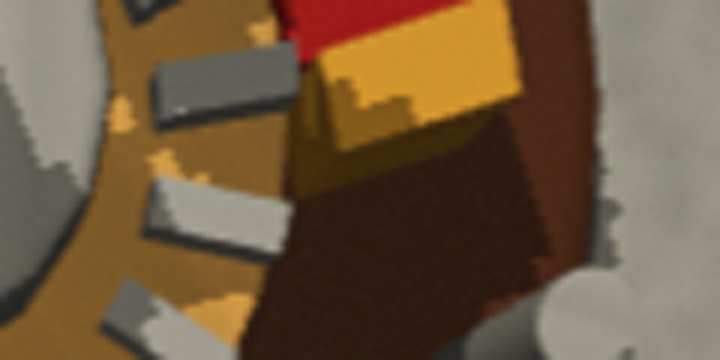

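The red lug looks right against the yellow block, but the higher stop top hides any small gap. The force hasn't risen yet, so I'll carry on.

```bash

python3 -m jog '[[[0,-0.5,0,0,0,0.004,0.27]]]' | grep -E 'force'
python3 -m jog '[[[0,-0.5,0,0,0,0.004,0.27]]]' | grep -E 'force'
python3 -m jog '[[[0,-0.5,0,0,0,0.004,0.27]]]' | grep -E 'pos|force'
```

```text
force: [4.5, -2.0, -3.8]
finger_force: 2.7
force: [5.8, -2.4, -3.9]
finger_force: 2.7
position: [0.5419, -0.0956, 0.1519]
force: [5.0, -3.3, -4.8]
finger_force: 2.7
```

```bash

python3 -m jog '[[[0,-0.4,0,0,0,0.003,0.27]]]' | grep -E 'force'
python3 -m jog '[[[0,-0.4,0,0,0,0.003,0.27]]]' | grep -E 'pos|force'
```

```text
force: [5.1, -2.1, -3.8]
finger_force: 2.7
position: [0.5412, -0.0954, 0.1519]
force: [4.7, -4.1, -4.4]
finger_force: 2.9
```

```bash

python3 -m jog '[[[0,-0.4,0,0,0,0.003,0.27]]]' | grep -E 'pos|force'
python3 -m jog '[[[0,-0.4,0,0,0,0.003,0.27]]]' | grep -E 'pos|force'
```

```text
position: [0.5409, -0.0953, 0.1519]
force: [4.9, -3.1, -4.6]
finger_force: 3.1
position: [0.5405, -0.0952, 0.1519]
force: [6.2, -3.4, -4.3]
finger_force: 3.4
```

```bash

python3 -m jog '[[[0,-0.5,0,0,0,0.004,0.27]]]' | grep -E 'force'
python3 -m jog '[[[0,-0.5,0,0,0,0.004,0.27]]]' | grep -E 'force'
python3 -m jog '[[[0,-0.5,0,0,0,0.004,0.27]]]' | grep -E 'force'
python3 m.py | grep -E 'tang'
```

```text
force: [7.1, -3.0, -5.9]
finger_force: 3.7
force: [8.7, -3.2, -6.1]
finger_force: 4.0
force: [8.5, -4.4, -6.3]
finger_force: 4.4
tang N [-1.78  9.37  6.28] r,phi 0.116 -1.884 yaw-pi -1.858234896546344
```

```bash

python3 -m jog '[[[0,-0.5,0,0,0,0.004,0.27]]]' | grep -E 'force'
python3 -m jog '[[[0,-0.5,0,0,0,0.004,0.27]]]' | grep -E 'force'
python3 -m jog '[[[0,-0.5,0,0,0,0.004,0.27]]]' | grep -E 'force'
python3 m.py | grep -E 'tang'
```

```text
force: [7.7, -4.0, -6.7]
finger_force: 4.7
force: [9.9, -3.5, -8.3]
finger_force: 5.0
force: [10.8, -4.1, -7.5]
finger_force: 5.3
tang N [-0.76 11.54  7.47] r,phi 0.116 -1.895 yaw-pi -1.8702820531725943
```

```bash

python3 -m jog '[[[0,-0.5,0,0,0,0.004,0.27]]]' | grep -E 'force'
python3 -m jog '[[[0,-0.5,0,0,0,0.004,0.27]]]' | grep -E 'force'
python3 -m jog '[[[0,0,0,0,0,0,0.27]]]' | grep -E 'force'
python3 m.py | grep -E 'tang|lever|lug|stop'
```

```text
force: [9.8, -4.6, -8.4]
finger_force: 5.6
force: [12.4, -6.1, -9.6]
finger_force: 5.9
force: [10.3, -4.8, -8.7]
finger_force: 5.6
tang N [-1.43 11.29  8.75] r,phi 0.116 -1.902 yaw-pi -1.878278236534165
wrist lug_face [0.616  0.0111 0.0425] r 0.041 ang -0.107 0.8
wrist stop_face [0.6148 0.0154 0.0447] r 0.04 ang -0.003 0.69
top lever_tip [0.5945 0.0406 0.0981] r 0.032 ang 0.91 0.46
top lug_face [0.616  0.0138 0.0476] r 0.041 ang -0.041 0.82
top stop_face [0.6227 0.0125 0.0433] r 0.048 ang -0.063 0.59
scene lever_tip [0.5999 0.0341 0.1009] r 0.031 ang 0.642 0.61
scene lug_face [0.6182 0.0124 0.0501] r 0.043 ang -0.072 0.54
scene stop_face [0.6193 0.0121 0.0459] r 0.044 ang -0.077 0.37
```

A firm 12 N pull has been reached. Now I'll open, lift clear and check.

```bash

python3 -m jog '[[[0,0,0,0,0,0,0.55],[0,0,0,0,0,0,0.55],[0,0,0,0,0,0,0.55],[0,0,0,0,0,0,0.55]]]' | grep -E 'force|wid'
python3 -m jog '[[[0,0,-20,0,0,0,0.55],[0,0,-40,0,0,0,0.55],[0,0,-45,0,0,0,0.55],[-25,0,-30,0,0,0,0.55],[-25,0,0,0,0,0,0.55]]]' | grep -E 'pos|force'
python3 m.py
python3 - <<'E'
from h import *
p=bot.grab_frame('wrist'); a=p['img'][0:240,200:520,::-1]
cv2.imwrite('pics/c6.png',cv2.resize(a,None,fx=2.5,fy=2.5,interpolation=cv2.INTER_CUBIC))
E
```

```text
force: [0.2, 1.0, 0.3]
grip_width: 0.0468
finger_force: 0.0
position: [0.5225, -0.1418, 0.2909]
force: [0.3, 0.6, -0.5]
finger_force: 0.0
{'clock': 20.15, 'position': [0.5225, -0.1418, 0.2909], 'tool_rot': [3.1358, -0.0003, 1.265], 'force': [0.3083, 0.6231, -0.5058], 'grip_width': 0.0467, 'qpos': [0.5058, 0.4337, -0.4678, 1.8217, 0.2388, 0.9358, -0.3721]}
tang N [0.69 0.1  0.51] r,phi 0.1659 -1.893 yaw-pi -1.8765571206550629
wrist knob [ 0.5409 -0.1034  0.1037] r 0.124 ang -1.85 0.74
top lever_tip [0.5711 0.0155 0.0039] r 0.004 ang 3.142 0.61
top lever_tip [0.5963 0.0452 0.1007] r 0.037 ang 0.949 0.53
top lug_face [ 0.5443 -0.1026  0.1039] r 0.122 ang -1.825 0.65
top lug_face [0.6131 0.0142 0.0453] r 0.038 ang -0.034 0.62
top stop_face [0.6191 0.0108 0.0484] r 0.044 ang -0.106 0.47
top knob [ 0.5418 -0.1013  0.1074] r 0.121 ang -1.848 0.72
scene lever_tip [0.5711 0.0113 0.0422] r 0.006 ang -2.319 0.31
scene lug_face [0.6198 0.0106 0.0511] r 0.045 ang -0.109 0.68
scene lug_face [0.5774 0.0162 0.0682] r 0.003 ang 0.284 0.63
scene stop_face [0.6223 0.0146 0.0431] r 0.047 ang -0.019 0.53
scene knob [5.738e-01 1.480e-02 5.000e-04] r 0.001 ang -2.614 0.48
```

View pics/c6.png

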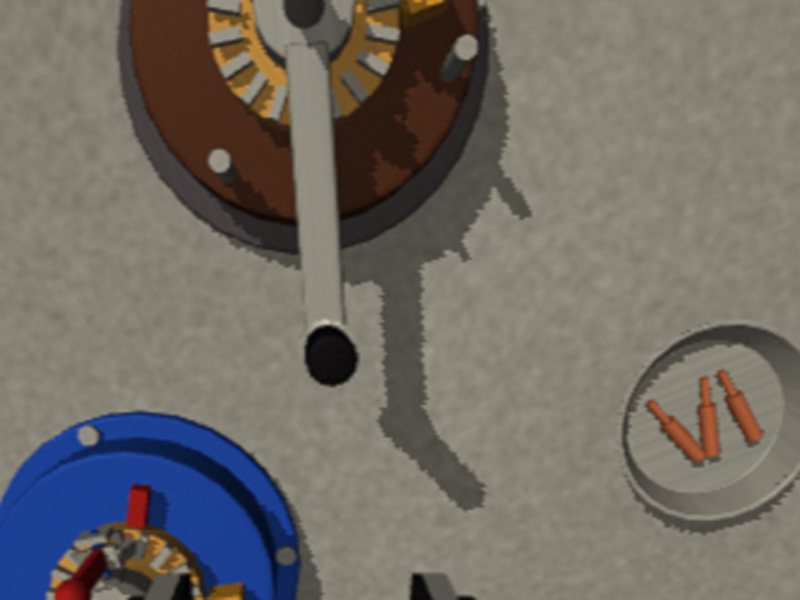

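```bash

python3 -m jog '[[[40,0,0,0,0,0,0.55],[40,0,0,0,0,0,0.55],[30,0,0,0,0,0,0.55],[0,0,0,0,0,0,0.55]]]' | grep -E 'pos|force'
python3 m.py | grep wrist
python3 - <<'E'
from h import *
s=bot.observe(); p=bot.grab_frame('wrist'); h=cv2.cvtColor(p['img'],cv2.COLOR_RGB2HSV)
A=np.array([.575,.0155])
red=((h[...,0]<5)|(h[...,0]>174))&(h[...,1]>190)&(h[...,2]>60); yel=(h[...,0]>17)&(h[...,0]<26)&(h[...,1]>190)&(h[...,2]>120)
for n,m,z in (('red',red,.052),('yel',yel,.056)):
    k,l,stt,c=cv2.connectedComponentsWithStats(m.astype(np.uint8))
    for i in range(1,k):
        if stt[i,4]<40: continue
        v,u=np.nonzero(l==i); X=np.array([ray(p,s,a,b,z)[:2] for a,b in zip(u,v)])-A
        an=np.arctan2(X[:,1],X[:,0]); r=np.hypot(*X.T); 
        if np.median(r)<.08: print(n,stt[i].tolist(),c[i].round(1),'ang',np.percentile(an,[2,50,98]).round(3),'r',np.percentile(r,[2,50,98]).round(3), 'at z.1',(ray(p,s,*c[i],.101)).round(4))
E
```

```text
position: [0.5554, -0.0324, 0.287]
force: [-0.9, -0.8, 0.4]
finger_force: 0.0
wrist lever_tip [0.5952 0.039  0.0969] r 0.031 ang 0.861 0.63
wrist lug_face [0.6151 0.0144 0.0428] r 0.04 ang -0.027 0.93
wrist stop_face [0.6182 0.0157 0.0443] r 0.043 ang 0.005 0.49
wrist knob [ 0.5392 -0.1033  0.1035] r 0.124 ang -1.863 0.83
red [318, 86, 29, 18, 348] [332.6  95.2] ang [0.646 0.974 1.486] r [0.023 0.031 0.041] at z.1 [0.589  0.0392 0.101 ]
red [353, 106, 19, 13, 141] [362.2 111.5] ang [-0.079  0.023  0.12 ] r [0.033 0.041 0.05 ] at z.1 [0.6098 0.0185 0.101 ]
yel [357, 114, 17, 11, 107] [365.8 119. ] ang [-0.26  -0.168 -0.083] r [0.035 0.043 0.05 ] at z.1 [0.6111 0.0114 0.101 ]
```

The lug's edge meets the stop face (−0.079 against −0.083 rad), the lever leans to the tighten side, and the gripper is clear.

```bash
python3 -c "from workcell import bot; print(bot.job_done())"
```

```text
the job is handed in; nothing more can be done
None
```

The job is handed in at about 21 s: I flipped the lever to tighten and swung the ring by the knob until the lug met the stop, peaking near 12–13 N, then let go; the last wrist-camera check put lug and stop in contact and the lever on the tighten side.

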